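# Roll the thick document tube onto the photo line

### The arm

A 6-joint arm with a two-finger parallel gripper is mounted at the origin on the work surface. World frame = base frame: x ahead of the robot, y to its left, z up, the work surface at z = 0. Lengths are in mm, angles in degrees, forces in N, time in s.
With the tool pointing down it reaches from about 300 to 850 mm from the base axis. Payload 4.2 kg.
Tool frame: the origin (TCP) lies at the very end of the fingers, on their centre line; the grasp point (between the pads) lies 19 mm behind it (env.grip_depth is the distance from the TCP to the grasp point, in mm); z points along the fingers, y is the line along which they close (so a half turn about z gives the same grasp; the last joint's range is limited). The gripper opens to 91 mm and grips with 3 to 60 N. Pads are 32 mm wide; open, the fingers measure 118 mm over their backs; the gripper's body (76 mm by 178 mm) begins 60 mm behind the grasp point.
Start: joints at [-72.365, 18.312, 89.639, -0, 72.044, -1.146], TCP at [185.131, -544.398, 213.976] pointing down, gripper open.
Joint ranges: [-177.97, 177.97], [-48.28, 115.42], [12.27, 149.76], [-77.06, 257.06], [2.81, 150.46], [-146.56, 146.56]. Speed limits (degrees/s): [147.25, 147.25, 180, 180, 180, 180].

### API

Orientations are given as [roll, pitch, yaw] about the fixed x, y, z axes, in that order (R = Rz(yaw) Ry(pitch) Rx(roll)).
In Python, from workcell import env, cams gives the robot as it stands.
- The arm moves only by the tool apply_moves, never from a script. Its argument "deltas" is a list of rows, each a list of 5 numbers: the shift along the tool's x, y, z in m, then the turn about the tool's z in rad, then the opening, from -1 (shut) to 1 (fully open), so that 0 is half open. In form: [[tx, ty, tz, roll, gripper], ...]. A call has 1 to 5 rows; each row is the pose to reach, as a shift and turn from the pose commanded when the call began, along the tool's axes at that moment; what a row does not reach only later rows make up. A row lasts 1/10 s, in which the tool goes at most 50 mm and 8.59 degrees, less where a joint would pass 70% of its speed; a pose out of reach is approached as far as the arm can. A call with a gripper value outside its range is refused whole. The fingers move at their own pace and stop on an object; "grip_force" is the grip in N (left out, the last holds). Time passes only in rows, so rows that repeat a pose let the fingers close. It gives the time, the measured TCP pose, the force, the opening and the grip force at its end, in the units of the state.
- env.state(): the state, without advancing time (a new reading comes with each control period).
- cams.grab_frame(name): name is "scene" or "top" or "wrist"; returns the picture (420x560x3 uint8, blue, green, red); there is no depth.
- cams.get_calibration(name): a dict with "mtx" (3x3 intrinsics, pixels), "eye" and "attitude" of the camera in the world; the wrist camera has in their place "tool_from_camera" (4x4, takes a point from camera to tool coordinates, whose origin is the TCP and whose axes are the flange's). Camera axes: x right, y down, z forward; pixel columns grow to the right and rows downward; lengths in mm; the calibration is good to about 2 mm. A picture is of the moment at which its call begins: read the wrist's pose just before it. get_calibration takes no time and is no camera call.
- env.job_done(): hands the job in; it is judged then, once.
The state is a dict: "time_s": time; "qpos": joint angles; "qvel": joint speeds; "effort": joint torques, N m; "ee_pos": TCP position; "ee_rot": TCP orientation; "force": force on the tool from outside, world axes, zero at the start; "torque": the same for the moment, N m; "gripper_width": finger opening in mm; "gripper_force": force on a finger pad.
Only numpy, scipy, OpenCV 4.12 (cv2) and the standard library are available. Lean on these libraries where they do the work, as an engineer would, in place of code of your own. Each camera call takes 0.05 s, during which the arm holds its last target. There are 200 camera calls.

### The job

Two cardboard document tubes lie on the white layout board. With a fingertip, push the top of the thicker one sideways, in as many light strokes as it takes, so that it rolls onto the black line and comes to rest centred over it and lying along it, ready to be photographed. Do not pinch, lift or fling it, press it only lightly, and leave the slimmer tube and everything else where it is.

Things in the scene. Friction and masses are not known exactly. Their poses are not given: they have to be found in the camera images.
- board: fixed flat white board 360 x 500 mm, 20 mm thick, on the table (z = 0); its top is 20 mm above its origin, which is the centre of its underside. A thin black line, 6 mm wide and 480 mm long, is inlaid flush in its top, straight above the origin along the board's y axis; x points across the line, away from the robot; z up
- thick_tube: the thicker brown cardboard tube with flush white end caps, lying; 50 mm in diameter all along, 130 mm long, about 110 g; rolls easily, but stops within a few mm when a slow push ends. Origin at its centre, on the axis; its y axis runs along the tube, x and z turn as it rolls (z up at the start). It starts 45 to 85 mm from the line, on the robot's side of it or beyond it, nearly parallel to it
- slim_tube: bystander: the slimmer brown cardboard tube with flush white end caps, lying; 36 mm in diameter all along, 130 mm long, about 60 g; rolls easily, but stops within a few mm when a slow push ends. Origin at its centre, on the axis; its y axis runs along the tube, x and z turn as it rolls (z up at the start). It starts as far from the line, on its other side
- loupe: bystander: black magnifier standing on the board near its far edge, 44 mm wide and 44 mm high; origin at the centre of its underside
- canister: bystander: black film canister with a grey cap standing on the board in its near right corner, 33 mm wide and 49 mm high; origin at the centre of its underside
- brush: bystander: brush lying on the table to the right of the board
- tape: bystander: roll of clear tape lying on the table to the right of the board, 90 mm wide, 24 mm high; origin at the centre of its underside
Mind the look-alikes: they are no part of the job. Leave any blue or green look-alike of the thick_tube alone.

How it is judged:
By the outcome, as a careful person would: the job done as asked, in the order asked, and still so for the second after the job is handed in, with the robot touching nothing.
It also fails if it takes over 45 s, if anything falls off the work surface, if the arm or the gripper's body presses on something with over 40 N, if the wrist force passes 120 N, or if a joint passes its speed limit or range.

## Working session

There is one attempt and no reset: what is moved stays moved. The work goes in short steps, Python scripts to look and compute and a tool call to move; the robot and the scene stay as the last step left them, time stands still between calls to the robot, and variables do not carry over. Pictures are saved under pics/ and viewed, at most 10 in all, crops included, and the job is handed in when it is done.

Besides the shell and the picture viewer there is one more tool, called after "Request:" as name([rows], argument=value, ...), one row to a line, values as JSON. apply_moves: Moves the arm, as the interface text tells. Its arguments: {"type":"object","properties":{"deltas":{"type":"array"},"grip_force":{"type":"number"}},"required":["deltas"]}

```bash
mkdir -p pics; ls; python3 - <<'E'
from workcell import env, cams
import cv2
for n in("top","scene"):
    cv2.imwrite(f"pics/{n}0.png",cams.grab_frame(n)); print(n,cams.get_calibration(n))
s=env.state(); print(s)
E
```

```text
pics
top {'mtx': array([[453.4898836 ,   0.        , 274.57416638],
       [  0.        , 453.4898836 , 208.99447262],
       [  0.        ,   0.        ,   1.        ]]), 'eye': array([ 326.05920045, -126.65225492, 1231.81876576]), 'attitude': array([-170.90539955,    0.53530493,  -88.90563144])}
scene {'mtx': array([[426.19892168,   0.        , 280.42821498],
       [  0.        , 426.19892168, 209.78469487],
       [  0.        ,   0.        ,   1.        ]]), 'eye': array([ 928.19714087, -506.11212218, 1000.32233306]), 'attitude': array([-149.23858149,   -0.608811  ,   47.96855495])}
{'time_s': 0.1, 'qpos': array([-7.23641750e+01,  1.83466888e+01,  8.97004259e+01, -1.55065954e-03,
        7.20455809e+01, -1.14493590e+00]), 'qvel': array([ 0.09385383, -0.14966534, -0.29643618,  0.00964865,  0.11595691,
        0.06886097]), 'effort': array([ 1.24976807e-03, -4.13325906e+01, -2.32507414e+01,  7.29023991e-02,
        4.22735210e-02, -7.13758618e-05]), 'ee_pos': array([ 184.97879554, -543.93493067,  213.2104554 ]), 'ee_rot': array([-1.79907293e+02, -3.78127716e-04,  1.87812398e+01]), 'force': array([-0.51158582,  0.32122277, -0.30798952]), 'torque': array([-0.00066169,  0.01367318,  0.00914287]), 'gripper_force': 0.0, 'gripper_width': 91.03841661203235}
```

View pics/top0.png

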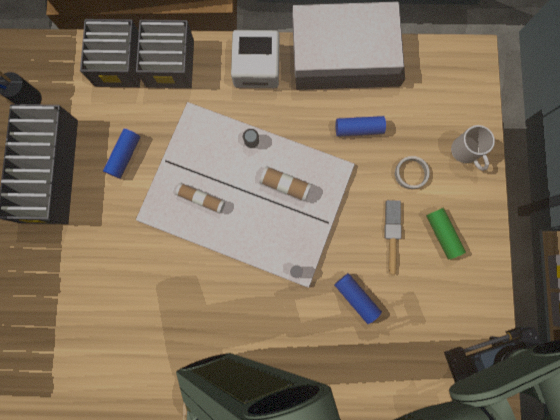

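View pics/scene0.png

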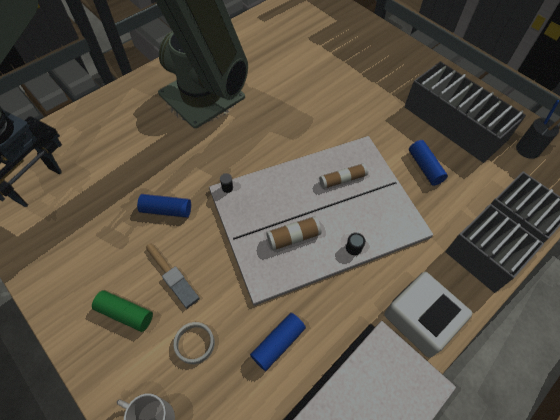

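Top view: the thick tube at (286,184) is beyond the line and the slim one at (200,198) is on the near side. The line runs from (166,162) to (328,222). The scene view agrees, with the thick tube at (293,233). Now I'll measure.

```bash
cat > h.py <<'E'
from workcell import env, cams
import cv2, numpy as np
from scipy.spatial.transform import Rotation as Ro
def pose(n,s=None):
    c=cams.get_calibration(n)
    if n!="wrist": return c["mtx"],Ro.from_euler("xyz",c["attitude"],degrees=True).as_matrix(),c["eye"]
    T=np.array(c["tool_from_camera"]);R=Ro.from_euler("xyz",s["ee_rot"],degrees=True).as_matrix()
    return c["mtx"],R@T[:3,:3],R@T[:3,3]+s["ee_pos"]
def cast(P,uv,z):
    K,R,e=P; d=(R@np.linalg.inv(K)@np.c_[np.atleast_2d(uv),np.ones(len(np.atleast_2d(uv)))].T).T
    return e+d*((z-e[2])/d[:,2])[:,None]
def proj(P,X):
    K,R,e=P; q=(K@R.T@(np.atleast_2d(X)-e).T).T; return q[:,:2]/q[:,2:]
E
python3 - <<'E'
from h import *
P=pose("top"); im=cv2.imread("pics/top0.png"); hsv=cv2.cvtColor(im,cv2.COLOR_BGR2HSV)
print(hsv[184,272],hsv[184,286],hsv[150,300],hsv[198,186],hsv[182,220])
poly=np.zeros(im.shape[:2],np.uint8); cv2.fillPoly(poly,[np.array([[192,110],[350,166],[310,278],[144,216]])],255)
br=((hsv[...,1]>70)*255).astype(np.uint8)&poly
br=cv2.morphologyEx(br,cv2.MORPH_OPEN,np.ones((2,2)))
n,l,st,c=cv2.connectedComponentsWithStats(br)
for i in range(1,n):
    if st[i,4]>15: print(st[i],c[i],cast(P,c[i],45)[0].round(1))
dk=(im.max(2)<90)&(poly>0)
ys,xs=np.nonzero(dk)
d=abs((ys-162)-(xs-166)*60/162)<5
pts=np.c_[xs,ys][d]; W=cast(P,pts,20)[:,:2]
vx,vy,x0,y0=cv2.fitLine(W.astype(np.float32),cv2.DIST_HUBER,0,.01,.01).ravel()
print("line",np.degrees(np.arctan2(vy,vx)),W.mean(0),len(W)); t=(W-[x0,y0])@[vx,vy]; print("ctr",np.array([x0,y0])+(t.min()+t.max())/2*np.array([vx,vy]),np.ptp(t))
for k,(lo,hi) in {"thick":((255,160),(320,206)),"slim":((170,180),(230,216))}.items():
    m=np.zeros_like(br);m[lo[1]:hi[1],lo[0]:hi[0]]=br[lo[1]:hi[1],lo[0]:hi[0]]
    p=np.argwhere(m)[:,::-1]; r=cv2.minAreaRect(p.astype(np.float32)); b=cast(P,cv2.boxPoints(r),45)[:,:2]
    print(k,r,cast(P,r[0],45)[0].round(1),np.linalg.norm(b[0]-b[1]),np.linalg.norm(b[1]-b[2]),b.round(1).tolist())
cv2.imwrite("pics/crop0.png",cv2.resize(np.hstack([im[95:290,130:360],cv2.merge([br]*3)[95:290,130:360]]),None,fx=1.7,fy=1.7))
E
```

```text
[ 17 102 130] [  0   4 185] [  9  14 184] [ 12  92 117] [ 0 21 98]
[264 169  19  21 257] [272.84824903 178.79377432] [ 597.7 -105.7   45. ]
[289 180  20  20 263] [298.26235741 189.19391635] [ 570.4 -174.1   45. ]
[179 186  18  16 175] [187.31428571 192.88571429] [555.3 121.9  45. ]
[204 196  17  16 179] [212.02793296 203.38547486] [528.   54.7  45. ]
line 69.88454 [569.63943368 -26.68168663] 86
ctr [566.33925363 -35.64826393] 463.556926043558
thick ((285.5, 184.0), (42.5595588684082, 17.284391403198242), 22.109447479248047) [ 584.  -139.9   45. ] 47.261229390940514 114.36815525459787 [[582.9, -78.4], [627.2, -94.9], [585.0, -201.2], [541.2, -184.2]]
slim ((199.7413787841797, 198.1034698486328), (41.88675308227539, 12.211498260498047), 23.198591232299805) [541.7  88.   45. ] 32.80545011851865 113.43459631501835 [[547.8, 146.2], [578.6, 134.9], [535.6, 30.0], [505.1, 41.6]]
```

View pics/crop0.png

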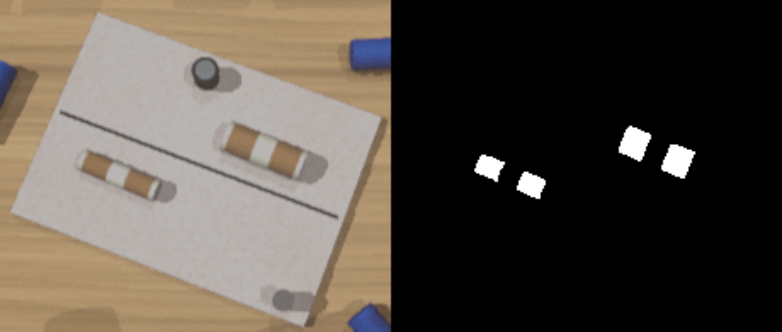

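Request:
apply_moves([
  [0.04,-0.02,0,0,-1],
  [0.08,-0.04,0,0,-1],
  [0.12,-0.06,0,0,-1],
  [0.16,-0.08,0,0,-1],
  [0.2,-0.1,0,0,-1],
], grip_force=5)

```text
time_s: 0.6
ee_pos: [343.1, -383.8, 213.7]
ee_rot: [-180.0, 0.0, 18.8]
force: [0.6, -0.0, 0.0]
gripper_width: 54.0
gripper_force: 0.0
```

Request:
apply_moves([
  [0.04,-0.02,0,-0.14,-1],
  [0.08,-0.04,0,-0.28,-1],
  [0.12,-0.06,0,-0.42,-1],
  [0.16,-0.08,0,-0.56,-1],
  [0.2,-0.1,0,-0.7,-1],
])

```text
time_s: 1.1
ee_pos: [500.3, -224.7, 213.7]
ee_rot: [-180.0, 0.0, 59.2]
force: [0.4, -0.4, 0.4]
gripper_width: 14.3
gripper_force: 0.0
```

Request:
apply_moves([
  [0.045,0.011,0,-0.1,-1],
  [0.09,0.022,0,-0.19,-1],
  [0.108,0.026,0,-0.192,-1],
  [0.108,0.026,0,-0.192,-1],
])

```text
time_s: 1.5
ee_pos: [578.6, -145.4, 213.1]
ee_rot: [-179.9, -0.0, 70.0]
force: [-0.0, -0.1, 0.2]
gripper_width: 0.3
gripper_force: 0.0
```

```bash
python3 - <<'E'
from h import *
s=env.state(); im=cams.grab_frame("wrist"); cv2.imwrite("pics/w1.png",im); np.save("w1.npy",np.r_[s["ee_pos"],s["ee_rot"]]); print(s["ee_pos"],s["ee_rot"],s["gripper_width"],s["force"]); print(cams.get_calibration("wrist"))
E
```

```text
[ 578.61131275 -145.3967963   213.07208585] [-1.79940353e+02 -7.62694784e-04  7.00366675e+01] 0.31384484600319856 [-0.00868728 -0.05210377  0.2034087 ]
{'mtx': array([[299.1627333 ,   0.        , 280.80442311],
       [  0.        , 299.1627333 , 208.00965046],
       [  0.        ,   0.        ,   1.        ]]), 'tool_from_camera': array([[-1.39968596e-03, -9.59697487e-01, -2.81031624e-01,
         7.96793782e+01],
       [ 9.99998869e-01, -1.18867045e-03, -9.21320986e-04,
        -1.15555993e+00],
       [ 5.50135449e-04, -2.81032596e-01,  9.59698066e-01,
        -1.70220697e+02],
       [ 0.00000000e+00,  0.00000000e+00,  0.00000000e+00,
         1.00000000e+00]])}
```

View pics/w1.png

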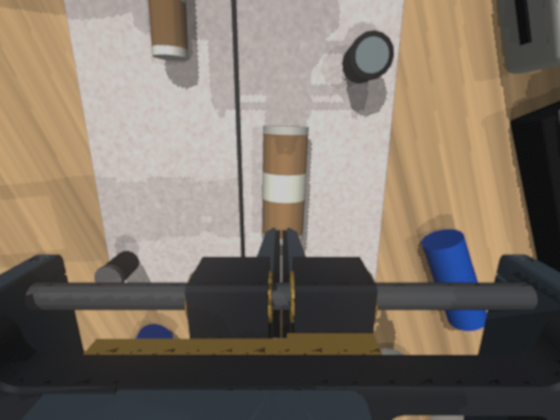

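The wrist view shows the line from (234,0) to (243,250), the tube at columns 263–308 with its far end at row 127, and the narrow fingertips at (280,240). I'll refine the measurement from this frame.

```bash
cat >> h.py <<'E'
def fit(W):
    v=cv2.fitLine(np.float32(W[:,:2]),cv2.DIST_HUBER,0,.01,.01).ravel(); return v[2:],v[:2]*np.sign(v[1])
E
python3 - <<'E'
from h import *
w=np.load("w1.npy"); P=pose("wrist",dict(ee_pos=w[:3],ee_rot=w[3:])); im=cv2.imread("pics/w1.png"); g=im.max(2).astype(int)
hsv=cv2.cvtColor(im,cv2.COLOR_BGR2HSV)
L=[];T=[]
for r in range(5,235,2):
    c=np.arange(225,252); wt=np.clip(110-g[r,225:252],0,None)
    if wt.sum()>60: L.append([(c*wt).sum()/wt.sum()+.0,r])
for r in list(range(140,170,2))+list(range(204,228,2)):
    c=np.flatnonzero(hsv[r,250:325,1]>80)+250
    if len(c)>20: T.append([c.min(),c.max()+1.,r])
L=np.array(L);T=np.array(T); print(len(L),T[::5].tolist())
p,u=fit(cast(P,L,20)); n=np.array([u[1],-u[0]])
# axis from bisecting tangent rays (perspective): mean col at axis height
C=cast(P,np.c_[T[:,:2].mean(1)-.5,T[:,2]],45); q,v=fit(C)
print("line",p,np.degrees(np.arctan2(u[1],u[0]))," tube ang",np.degrees(np.arctan2(v[1],v[0])))
end=cast(P,[[285.5,128]],48)[0]; print("far end",end)
c=end[:2]-v*65; print("tube ctr",c,"n off",(c-p)@n,"off along axis",((C[:,:2]-p)@n).round(1)[::5])
E
```

```text
115 [[264.0, 307.0, 140.0], [264.0, 306.0, 150.0], [264.0, 306.0, 160.0], [264.0, 303.0, 204.0], [264.0, 303.0, 214.0], [264.0, 302.0, 224.0]]
line [562.0658   -39.401535] 69.82177  tube ang 68.604256
far end [606.46679617 -79.14591536  48.        ]
tube ctr [ 582.75430227 -139.66630492] n off 54.0042263248589 off along axis [55.  54.5 54.5 53.1 53.1 52.6]
```

Request:
apply_moves([
  [0,0,0,-0.14,-1],
  [0,0,0.01,-0.28,-1],
  [0,0,0.02,-0.42,-1],
  [0,0,0.03,-0.56,-1],
  [0,0,0.04,-0.7,-1],
])

```text
time_s: 2.05
ee_pos: [575.9, -149.0, 173.7]
ee_rot: [-179.9, 0.0, 110.2]
force: [0.2, 0.1, 0.7]
gripper_width: 0.1
gripper_force: 0.0
```

Request:
apply_moves([
  [0,0,0.01,-0.14,-1],
  [0,0,0.02,-0.28,-1],
  [0,0,0.03,-0.42,-1],
  [0,0,0.04,-0.56,-1],
  [0,0,0.04,-0.7,-1],
])

```text
time_s: 2.55
ee_pos: [574.9, -148.8, 132.5]
ee_rot: [-179.9, -0.2, 150.3]
force: [0.1, 0.8, 0.1]
gripper_width: 0.6
gripper_force: 0.0
```

Request:
apply_moves([
  [0,0,0,-0.14,-1],
  [0,0,0,-0.169,-1],
  [0,0,0,-0.169,-1],
])

```text
time_s: 2.85
ee_pos: [576.6, -148.4, 134.1]
ee_rot: [-180.0, -0.0, 159.6]
force: [0.2, 0.1, -0.8]
gripper_width: 0.3
gripper_force: 0.0
```

```bash
python3 - <<'E'
from h import *
s=env.state(); print(s["ee_pos"],s["ee_rot"],s["force"],s["qpos"])
R=Ro.from_euler("xyz",s["ee_rot"],degrees=True).as_matrix()
print(R.T@(np.array([598.4,-132.9,80])-s["ee_pos"]))
E
```

```text
[ 576.64025339 -148.40411477  134.12817509] [-1.79974833e+02 -8.14059059e-03  1.59562016e+02] [ 0.16052058  0.14094792 -0.76095898] [-1.55253607e+01  2.35130440e+01  9.37107381e+01 -2.74114924e-02
  6.27864864e+01 -8.50748406e+01]
[-14.98374248  22.15027263  54.11632258]
```

Request:
apply_moves([
  [-0.015,0.022,0.02,0,-1],
  [-0.015,0.022,0.04,0,-1],
  [-0.015,0.022,0.054,0,-1],
  [-0.015,0.022,0.058,0,-1],
  [-0.015,0.022,0.06,0,-1],
])

```text
time_s: 3.35
ee_pos: [598.9, -132.2, 73.8]
ee_rot: [-180.0, -0.0, 159.7]
force: [-0.2, 0.5, 0.2]
gripper_width: 0.4
gripper_force: 0.0
```

Request:
apply_moves([
  [0,0,0.001,0,-1],
  [0,0,0.001,0,-1],
])

```text
time_s: 3.55
ee_pos: [599.6, -132.1, 73.7]
ee_rot: [180.0, 0.1, 159.7]
force: [-0.1, 0.5, -0.4]
gripper_width: 0.6
gripper_force: 0.0
```

Request:
apply_moves([
  [0,0,0.001,0,-1],
  [0,0,0.002,0,-1],
  [0,0,0.002,0,-1],
])

```text
time_s: 3.85
ee_pos: [599.2, -131.8, 71.0]
ee_rot: [-180.0, 0.0, 159.8]
force: [-0.7, -0.3, 0.6]
gripper_width: 0.9
gripper_force: 0.0
```

Request:
apply_moves([
  [0,0,0.001,0,-1],
  [0,0,0.001,0,-1],
])

```text
time_s: 4.05
ee_pos: [599.5, -131.9, 70.3]
ee_rot: [-180.0, 0.0, 159.8]
force: [1.1, -0.7, 1.9]
gripper_width: 0.7
gripper_force: 0.9
```

Request:
apply_moves([
  [0,0,0.0005,0,-1],
  [0,0,0.0005,0,-1],
])

```text
time_s: 4.25
ee_pos: [599.8, -132.0, 70.2]
ee_rot: [180.0, 0.1, 159.8]
force: [0.0, 0.7, 5.2]
gripper_width: 0.4
gripper_force: 2.4
```

Request:
apply_moves([
  [0.003,0,0,0,-1],
  [0.007,0,0,0,-1],
  [0.011,0,0,0,-1],
  [0.015,0,0,0,-1],
  [0.019,0,0,0,-1],
])

```text
time_s: 4.75
ee_pos: [581.8, -124.9, 70.2]
ee_rot: [180.0, 0.1, 159.8]
force: [0.5, 0.9, 5.7]
gripper_width: 0.2
gripper_force: 2.7
```

Request:
apply_moves([
  [0.004,0,0,0,-1],
  [0.008,0,0,0,-1],
  [0.012,0,0,0,-1],
  [0.016,0,0,0,-1],
  [0.018,0,0,0,-1],
])

```text
time_s: 5.25
ee_pos: [565.0, -118.3, 70.2]
ee_rot: [179.9, 0.1, 159.8]
force: [0.9, 1.6, 4.7]
gripper_width: 0.7
gripper_force: 2.5
```

Request:
apply_moves([
  [0,0,0,0,-1],
  [0,0,-0.005,0,-1],
])

```text
time_s: 5.45
ee_pos: [563.7, -118.6, 74.0]
ee_rot: [-180.0, -0.1, 159.8]
force: [-0.3, 0.3, 0.2]
gripper_width: 0.6
gripper_force: 0.0
```

```bash
cat >> h.py <<'E'
LP=np.array([562.07,-39.4]); LU=np.array([np.cos(np.radians(69.85)),np.sin(np.radians(69.85))]); LN=np.array([LU[1],-LU[0]])
def top(name):
    P=pose("top"); im=cams.grab_frame("top"); cv2.imwrite(f"pics/{name}.png",im); hsv=cv2.cvtColor(im,cv2.COLOR_BGR2HSV)
    poly=np.zeros(im.shape[:2],np.uint8); cv2.fillPoly(poly,[np.array([[192,110],[350,166],[310,278],[144,216]])],255)
    br=((hsv[...,1]>70)*255).astype(np.uint8)&poly
    n,l,st,c=cv2.connectedComponentsWithStats(cv2.morphologyEx(br,cv2.MORPH_OPEN,np.ones((2,2))))
    for i in range(1,n):
        if st[i,4]>15:
            X=cast(P,c[i],45)[0,:2]-LP; print("patch",st[i,4],"n %.1f u %.1f"%(X@LN,X@LU))
    s=env.state(); R=Ro.from_euler("xyz",s["ee_rot"],degrees=True).as_matrix(); X=s["ee_pos"][:2]-LP
    print("tcp n %.1f u %.1f z %.1f"%(X@LN,X@LU,s["ee_pos"][2]),s["force"].round(1),s["time_s"])
E
python3 -c "
from h import *
top('t2')
s=env.state(); im=cams.grab_frame('wrist'); cv2.imwrite('pics/w2.png',im); np.save('w2.npy',np.r_[s['ee_pos'],s['ee_rot']])
cv2.imwrite('pics/v2.png',cv2.resize(np.hstack([cv2.imread('pics/t2.png')[80:290,130:360],cv2.resize(im,(280,210))]),None,fx=1.5,fy=1.5))"
```

```text
patch 177 n -61.8 u 149.1
patch 180 n -64.3 u 76.5
tcp n 29.4 u -73.9 z 74.9 [0.9 0.1 0.3] 5.5
```

View pics/v2.png

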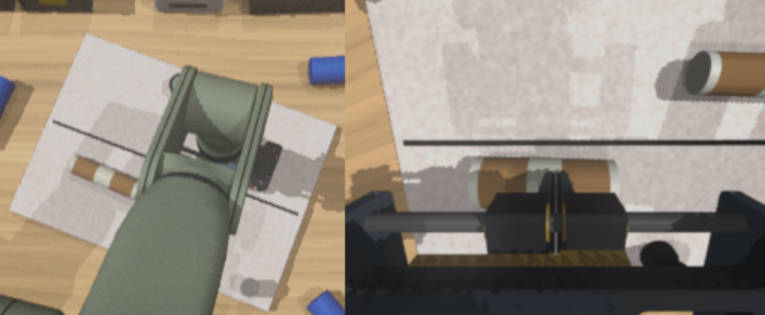

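The wrist view now shows the line at about row 190 and the thick tube just short of it, columns 167–364, with the fingers over its middle. The arm hides it in the top view. So I'll measure the tube's line-side tangent edge in the wrist frame.

```bash
cat >> h.py <<'E'
def wrist(name):
    s=env.state(); im=cams.grab_frame("wrist"); cv2.imwrite(f"pics/{name}.png",im); meas(im,s)
def meas(im,s):
    P=pose("wrist",s); hsv=cv2.cvtColor(im,cv2.COLOR_BGR2HSV); g=im.max(2).astype(int)
    br=cv2.morphologyEx(((hsv[...,1]>80)&(hsv[...,2]>40)).astype(np.uint8)*255,cv2.MORPH_OPEN,np.ones((3,3)))
    # tube colour patches: predicted window from line frame, columns from u extents
    E=[];L=[]
    X0=np.array([*(LP+LU*-92),45]); 
    for du in np.r_[-50:-17:3,17:50:3]:
        for dn in [0]:
            w=[np.array([*(LP+LU*(-92+du)+LN*k),20.]) for k in (-45,90)]
        a,b=proj(P,w); N=int(np.linalg.norm(b-a)*2); c=np.linspace(a,b,N); ci=c.round().astype(int)
        ok=(ci[:,0]>=0)&(ci[:,0]<560)&(ci[:,1]>=0)&(ci[:,1]<420); c=c[ok];ci=ci[ok]
        h=br[ci[:,1],ci[:,0]]>0
        i=[j for j in range(len(h)-8) if h[j:j+8].all()]
        if i: E.append(c[i[0]]-[0,.5])
    for r in range(10,550,6): pass
    # line: dark pixels near prediction
    a,b=proj(P,[np.array([*(LP+LU*k),20.]) for k in (-200,230)]); 
    for t in np.linspace(0,1,120):
        c=a+(b-a)*t; x,y=c.round().astype(int)
        if 5<x<555 and 12<y<405:
            rr=np.arange(y-9,y+10); wt=np.clip(110-g[rr,x],0,None)
            if wt.sum()>60 and (wt>0).sum()<9 : L.append([x,(rr*wt).sum()/wt.sum()])
    if len(L)>10:
        W=cast(P,L,20)[:,:2]; p,u=fit(W); 
        print("line seen: %d pts, n off %.1f at u=-92, rel ang %.2f"%(len(L),(p+u*((LP-92*LU-p)@u)-LP)@LN,np.degrees(np.arctan2(u@-LN,u@LU))))
    e=P[2]; en=(e[:2]-LP)@LN; D=cast(P,E,45)-e; out=[]
    for d in D:
        dn,dz=d[:2]@LN,d[2]; th=np.hypot(dn,dz); k=45-e[2]
        nn=en+(dn*k+ 25*th)/dz if 0 else en+dn*k/dz+25*th/abs(dz)
        out.append([(e[:2]+d[:2]-LP)@LU,nn])
    out=np.array(out); f=np.polyfit(out[:,0],out[:,1],1); r=out[:,1]-np.polyval(f,out[:,0])
    print("tube n at u=-92: %.1f slope deg %.2f rms %.2f N %d"%(np.polyval(f,-92),np.degrees(np.arctan(f[0])),r.std(),len(out)),"cam n %.0f"%en)
E
python3 -c "
from h import *
w=np.load('w2.npy'); meas(cv2.imread('pics/w2.png'),dict(ee_pos=w[:3],ee_rot=w[3:]))"
```

```text
line seen: 94 pts, n off -0.0 at u=-92, rel ang -0.03
tube n at u=-92: 35.7 slope deg 1.67 rms 0.25 N 19 cam n -52
```

Request:
apply_moves([
  [-0.01,0.014,0,0,-1],
  [-0.018,0.027,0,0,-1],
  [-0.018,0.027,0.003,0,-1],
  [-0.018,0.027,0.005,0,-1],
  [-0.018,0.027,0.005,0,-1],
])

```text
time_s: 6.05
ee_pos: [592.0, -98.9, 70.2]
ee_rot: [179.9, 0.1, 159.8]
force: [1.8, 3.8, 5.7]
gripper_width: 0.4
gripper_force: 2.6
```

Request:
apply_moves([
  [0.003,0,0,0,-1],
  [0.007,0,0,0,-1],
  [0.011,0,0,0,-1],
  [0.015,0,0,0,-1],
  [0.017,0,0,0,-1],
])

```text
time_s: 6.55
ee_pos: [575.3, -93.0, 70.2]
ee_rot: [179.9, 0.1, 159.8]
force: [1.3, 2.9, 5.2]
gripper_width: 0.6
gripper_force: 2.4
```

```bash
python3 -c "
from h import *
wrist('w3')"
```

```text
line seen: 88 pts, n off 0.0 at u=-92, rel ang -0.03
tube n at u=-92: 27.1 slope deg 1.97 rms 1.08 N 21 cam n -50
```

Request:
apply_moves([
  [0,0,-0.006,0,-1],
  [0.002,-0.02,-0.006,0,0.54],
  [0.003,-0.043,-0.006,0.03,0.54],
  [0.003,-0.043,-0.006,0.03,0.54],
  [0.003,-0.043,-0.006,0.03,0.54],
])

```text
time_s: 7.1
ee_pos: [556.6, -133.6, 75.2]
ee_rot: [-180.0, -0.0, 158.0]
force: [0.8, -0.2, 0.4]
gripper_width: 29.4
gripper_force: 0.0
```

Request:
apply_moves([
  [0,0,0,0,0.54],
  [0,0,0,0,0.54],
  [0,0,0.003,0,0.54],
  [0,0,0.005,0,0.54],
  [0,0,0.005,0,0.54],
])

```text
time_s: 7.6
ee_pos: [557.2, -133.1, 70.4]
ee_rot: [-180.0, 0.0, 158.1]
force: [0.3, 0.6, 0.5]
gripper_width: 68.7
gripper_force: 0.0
```

```bash
python3 -c "
from h import *
wrist('w4'); print(env.state()['force'],env.state()['ee_pos'],env.state()['gripper_width'])"
```

```text
line seen: 77 pts, n off 0.0 at u=-92, rel ang -0.03
tube n at u=-92: 26.5 slope deg 1.85 rms 0.10 N 18 cam n -53
[-0.0145279  -0.06168826  0.49702016] [ 557.08405402 -133.12983553   70.30888729] 69.60370531742568
```

View pics/w4.png

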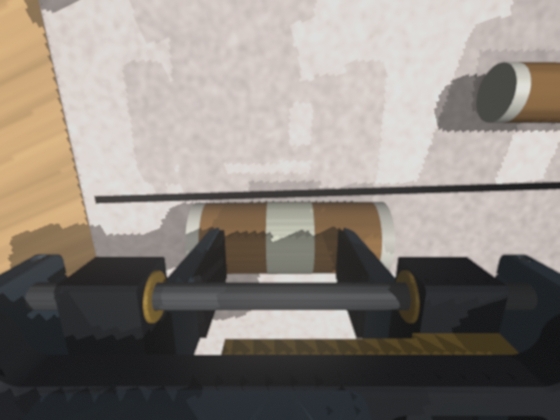

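The spread tips sit over both brown parts of the tube, at about (215,235) and (345,235). The tube lies parallel just below the line, skewed about 1.8°. I'll press lightly and twist.

Request:
apply_moves([
  [0,0,0.001,0,0.54],
  [0,0,0.0015,0,0.54],
  [0,0,0.0015,0,0.54],
])

```text
time_s: 7.95
ee_pos: [558.2, -133.6, 70.2]
ee_rot: [180.0, 0.2, 158.1]
force: [-0.9, 0.0, 5.8]
gripper_width: 70.1
gripper_force: 3.0
```

Request:
apply_moves([
  [0,0,0,-0.02,0.54],
  [0,0,0,-0.04,0.54],
  [0,0,0,-0.06,0.54],
  [0,0,0,-0.06,0.54],
])

```text
time_s: 8.35
ee_pos: [558.2, -133.6, 70.1]
ee_rot: [180.0, 0.2, 161.5]
force: [-0.2, -0.3, 5.7]
gripper_width: 70.6
gripper_force: 3.0
```

```bash
python3 -c "
from h import *
wrist('w5')"
```

```text
line seen: 82 pts, n off 0.1 at u=-92, rel ang -0.02
tube n at u=-92: 27.1 slope deg -1.74 rms 0.23 N 18 cam n -53
```

Request:
apply_moves([
  [0,0,0,0.015,0.54],
  [0,0,0,0.03,0.54],
  [0,0,0,0.03,0.54],
])

```text
time_s: 8.7
ee_pos: [558.1, -133.6, 70.2]
ee_rot: [180.0, 0.2, 159.8]
force: [-1.0, 0.1, 6.5]
gripper_width: 70.0
gripper_force: 3.0
```

Request:
apply_moves([
  [0.003,0,0,0,0.54],
  [0.008,0,0,0,0.54],
  [0.013,0,0,0,0.54],
  [0.018,0,0,0,0.54],
  [0.02,0,0,0,0.54],
])

```text
time_s: 9.2
ee_pos: [539.0, -126.6, 70.1]
ee_rot: [180.0, 0.2, 159.8]
force: [-0.5, -0.3, 4.1]
gripper_width: 69.9
gripper_force: 2.7
```

Request:
apply_moves([
  [0,0,0,0,0.54],
  [0,0,-0.006,0,0.54],
  [-0.01,0,-0.006,0,0.54],
  [-0.02,0,-0.006,0,0.54],
  [-0.02,0,-0.006,0,0.54],
])

```text
time_s: 9.7
ee_pos: [558.9, -134.0, 74.8]
ee_rot: [180.0, 0.1, 159.8]
force: [0.2, 0.3, -0.1]
gripper_width: 69.9
gripper_force: 0.0
```

```bash
python3 -c "
from h import *
wrist('w6'); s=env.state(); print((s['ee_pos'][:2]-LP)@LN,s['ee_rot'])"
```

```text
line seen: 47 pts, n off 0.0 at u=-92, rel ang -0.04
tube n at u=-92: 16.7 slope deg 0.26 rms 0.09 N 18 cam n -52
28.438671661584912 [-1.79994975e+02 -1.15219419e-02  1.59777281e+02]
```

Request:
apply_moves([
  [0,0,0.004,0,0.54],
  [0,0,0.006,0,0.54],
  [0,0,0.006,0,0.54],
  [0.002,0,0.006,-0.002,0.54],
  [0.006,0,0.006,-0.005,0.54],
])

```text
time_s: 10.25
ee_pos: [552.5, -131.6, 70.1]
ee_rot: [180.0, 0.2, 160.0]
force: [-0.2, 0.5, 7.8]
gripper_width: 70.2
gripper_force: 3.9
```

Request:
apply_moves([
  [0.005,0,0,0,0.54],
  [0.01,0,0,0,0.54],
  [0.015,0,0,0,0.54],
  [0.02,0,0,0,0.54],
  [0.024,0,0,0,0.54],
])

```text
time_s: 10.75
ee_pos: [529.5, -123.3, 70.1]
ee_rot: [180.0, 0.2, 160.0]
force: [0.3, -0.6, 8.2]
gripper_width: 70.0
gripper_force: 3.6
```

Request:
apply_moves([
  [0,0,0,0,0.54],
  [0,0,0,0,0.54],
])

```text
time_s: 10.95
ee_pos: [529.6, -123.3, 70.1]
ee_rot: [180.0, 0.2, 160.0]
force: [-0.8, 1.0, 7.6]
gripper_width: 70.1
gripper_force: 3.7
```

```bash
python3 -c "
from h import *
wrist('w7'); s=env.state(); print((s['ee_pos'][:2]-LP)@LN,s['ee_rot'])"
```

```text
line seen: 47 pts, n off 0.0 at u=-92, rel ang -0.02
tube n at u=-92: 2.1 slope deg -0.21 rms 0.28 N 18 cam n -83
-1.528067440342026 [1.79991269e+02 1.59532799e-01 1.60038336e+02]
```

Request:
apply_moves([
  [0.001,0,0,0.001,0.54],
  [0.003,0,0,0.002,0.54],
  [0.004,0,0,0.003,0.54],
  [0.004,0,0,0.003,0.54],
  [0.004,0,-0.001,0.003,0.54],
])

```text
time_s: 11.5
ee_pos: [525.2, -121.7, 70.3]
ee_rot: [-180.0, 0.1, 159.9]
force: [0.6, 0.0, -0.3]
gripper_width: 70.4
gripper_force: 0.0
```

Request:
apply_moves([
  [0,0,-0.003,0,0.54],
  [0,0,-0.02,0,0.54],
  [0,0,-0.06,0,0.54],
  [0,0,-0.1,0,0.54],
  [0,0,-0.1,0,0.54],
])

```text
time_s: 12.0
ee_pos: [528.2, -122.4, 175.1]
ee_rot: [179.9, 0.6, 159.9]
force: [1.5, 0.9, 0.7]
gripper_width: 70.3
gripper_force: 0.0
```

```bash
python3 -c "
from h import *
wrist('w8')"
```

```text
line seen: 73 pts, n off 0.1 at u=-92, rel ang -0.01
tube n at u=-92: 0.2 slope deg 0.05 rms 0.04 N 18 cam n -86
```

Request:
apply_moves([
  [0.03,-0.03,0,0,0.54],
  [0.06,-0.06,0,0,0.54],
  [0.09,-0.09,0,0,0.54],
  [0.12,-0.12,0,0,0.54],
  [0.15,-0.15,0,0,0.54],
])

```text
time_s: 12.55
ee_pos: [330.1, -210.6, 168.3]
ee_rot: [180.0, -0.2, 160.0]
force: [0.7, -0.6, 0.2]
gripper_width: 70.2
gripper_force: 0.0
```

```bash
python3 -c "
from h import *
top('t8'); cv2.imwrite('pics/v8.png',cv2.resize(cv2.imread('pics/t8.png')[95:290,130:400],None,fx=2.8,fy=2.8))"
```

```text
patch 175 n -62.0 u 149.2
patch 252 n -0.7 u -49.5
patch 178 n -64.3 u 76.5
patch 264 n 0.1 u -123.1
tcp n -164.0 u -243.3 z 168.0 [-3.1  1.6 -0.5] 12.6
```

View pics/v8.png

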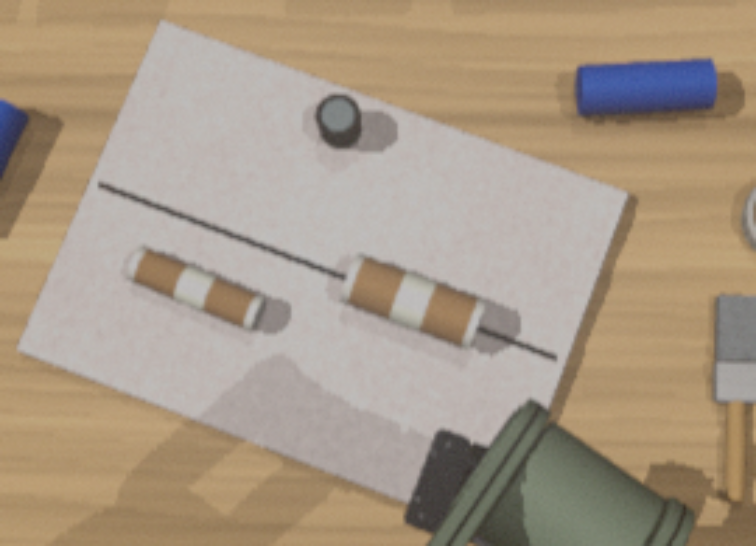

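The tube lies on the line at about (412,300) in the crop, and both views agree to within 1 mm. The arm is clear, so I'll let it settle and hand in.

Request:
apply_moves([
  [0,0,0,0,0.54],
  [0,0,0,0,0.54],
  [0,0,0,0,0.54],
])

```text
time_s: 12.9
ee_pos: [333.5, -210.6, 169.5]
ee_rot: [180.0, -0.0, 160.0]
force: [0.0, -0.4, -0.5]
gripper_width: 70.3
gripper_force: 0.0
```

```bash
python3 -c "
from workcell import env
print(env.state()['force']); print(env.job_done())"
```

```text
[ 0.04154529 -0.43364411 -0.5372157 ]
the job is handed in; nothing more can be done
None
```

The thick tube rests on the black line, centred to within about 1 mm and parallel to within about 0.6°, and the job was handed in at about 13 s; pressing stayed around 8 N, but I used both spread fingertips on its top (not one) to straighten it and for the final strokes.

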